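Load the vacuum carving nest: pump off, plaster block in, pump on

TASK

The vacuum pump of the carving nest is running: throw the T-handle of its isolator over to off, then lower the oblong plaster block gently (do not drop it) into the nest's pocket, relief side up, so that it lies flat and fully home, and only then throw the handle back fully to on. The handle is on when it leans to the end with the two upright metal contact cheeks. Leave the other things on the bench where they are.

Things in the scene. Friction and masses are not known exactly. Their poses are not given: they have to be found in the camera images.
- isolator: Fixed grey isolator housing, can face any way, 150 (x) x 80 (y) x 35 mm high, origin at the centre of its underside, z up. Its handle swings in the housing's x-z plane on a hinge along its y axis, 50 mm above the bench over the origin. On its +x (ON) end stand two upright copper cheeks, 18 to 54 mm from the hinge, tops 69 mm above the bench; the -x (OFF) end is bare.
- handle (a joint): Isolator handle angle: 0 = fully OFF, leaning 0.75 rad from vertical to the housing's -x end; 0.75 = upright; 1.5 = fully ON, leaning 0.75 rad to +x, its copper blade between the cheeks. Starts ON. The crossbar is heavy: more than 0.15 rad past upright the handle falls by itself to that stop and stays; near upright it may stand, neither on nor off. About 4 N of level push at the crossbar moves it.
- handle_grip (a point): Centre of the handle's dark steel crossbar, a round bar 20 mm thick and 80 mm long, parallel to the housing's y axis, 90 mm from the hinge on a black arm 22 mm wide (y) and 12 mm thick. At either stop it is 61 mm to the side of the hinge and 116 mm above the bench; upright it is 140 mm above the bench. It can be pushed over by closed fingers or pinched from above.
- nest: Fixed aluminium carving nest, a plate 170 (x) x 120 (y) x 24 mm high, origin at the centre of its underside, with a rectangular pocket in its top, open upwards.
- nest_pocket (a point): Centre of the pocket's floor, 12 mm above the bench. The pocket is 118 mm along the nest's x, 70 mm along its y and 12 mm deep, with square edges: 4 mm of play on every side of the block.
- block: Loose oblong plaster block, 110 (x) x 62 (y) x 45 mm high, about 0.33 kg, with a low round relief (42 mm across, 8 mm high) in the middle of its top; origin at the centre of its underside. It starts flat on the bench, relief up, at any yaw; it fits the pocket either way round (half a turn makes no difference).
- tile: Bystander: loose square plaster tile, 85 x 85 x 22 mm, origin under its centre.
- puck: Bystander: loose round plaster disc, 72 mm across and 30 mm high, origin under its centre.
- tub: Bystander: open white plastic tub, 90 mm across the rim and 100 mm high, origin under its centre.
- spatula: Bystander: spatula lying on the bench, handle to its -x; origin under it.
Things that resemble listed ones, but are neither listed nor needed, are in the scene too. Of the things shaped like the isolator, the grey one is meant. Several things have the shape of the nest; the one meant has the colours described above.

How it is judged:
On the way, in this order (a step that is already met when the one before it is completed fails the run):
1. The handle is thrown fully to OFF while the block is still out of the nest (value of joint handle below 0.12 rad and horizontal distance between block and nest_pocket above 0.06 m), for 0.3 s.
2. The block lies flat and home in the pocket, relief up, with the handle still OFF (z of block in the frame of nest_pocket between -0.003 and 0.003 m and horizontal distance between block and nest_pocket below 0.008 m and angle between the x axis of block and the x axis of nest, either way round below 0.1 rad and angle between block's own z axis and vertical below 0.05 rad and linear speed of block below 0.02 m/s and value of joint handle below 0.12 rad), for 0.3 s.
3. The handle is thrown fully back to ON with the block home (z of block in the frame of nest_pocket between -0.003 and 0.003 m and horizontal distance between block and nest_pocket below 0.008 m and angle between the x axis of block and the x axis of nest, either way round below 0.1 rad and angle between block's own z axis and vertical below 0.05 rad and value of joint handle above 1.38 rad), for 0.3 s.
At the end, for the whole second after the job is handed in: The block rests in the pocket, relief up (tilt under 0.05 rad), its underside within 3 mm of the pocket floor, its centre within 8 mm of the pocket's and its long side within 0.1 rad of the nest's; the handle is ON (joint above 1.38); both are still (all of step 3 and linear speed of block below 0.02 m/s and velocity of joint handle below 0.1 rad/s); the robot touches nothing.
It fails at once if The block is dropped or slammed into the nest (faster than 0.5 m/s close over the pocket) (linear speed of block above 0.5 m/s and horizontal distance between block and nest_pocket below 0.05 m and z of block in the frame of nest_pocket below 0.04 m).
It fails at once if The block is pressed into the nest with more than 80 N (contact force between block and nest above 80 N).
It fails at once if A bystander (tile, puck, tub or spatula) is moved more than 30 mm (distance of any of tile, puck, tub, spatula from where it was at the start of the episode above 0.03 m).
It also fails if it takes over 64 s, if anything falls off the work surface, if the arm or the gripper's body presses on something with over 40 N, if the wrist force passes 120 N, or if a joint passes its speed limit or range.

ROBOT

A 6-joint arm with a two-finger parallel gripper is mounted at the origin on the work surface. World frame = base frame: x ahead of the robot, y to its left, z up, the work surface at z = 0. Lengths are in m, angles in rad, forces in N, time in s.
With the tool pointing down it reaches from about 0.35 to 0.975 m from the base axis. Payload 4.9 kg.
Tool frame: the origin (TCP) lies at the very end of the fingers, on their centre line; the grasp point (between the pads) lies 19 mm behind it; z points along the fingers, y is the line along which they close (so a half turn about z gives the same grasp; the last joint's range is limited). The gripper opens to 85 mm and grips with 20 to 120 N. Pads are 22 mm wide; open, the fingers measure 114 mm over their backs; the gripper's body (76 mm by 85 mm) begins 54 mm behind the grasp point. The pads swing forward as they close: fully open they stand 13 mm farther back than shut.
Start: joints at [-1.303, 0.053, 1.613, -0, 1.476, -0.119], TCP at [0.236, -0.579, 0.194] pointing down, gripper open.
Joint ranges: [-3.01, 3.01], [-1.01, 2.22], [0.06, 2.58], [-1.02, 4.17], [0.09, 2.62], [-3.14, 3.14]. Speed limits (rad/s): [2.57, 2.57, 3.14, 3.14, 3.14, 3.14].

INTERFACE

Orientations are given as a unit quaternion [w, x, y, z].
In Python, from plant import manip gives the robot as it stands.
- The arm moves only by the tool send_rows, never from a script. Its argument "increments" is a list of rows, each an object of numbers: "claw": the closure, from -1 (fully open) to 1 (shut); "dx", "dy", "dz": the shift along the tool's x, y, z in units of 0.5 m (1.0 is 0.5 m); "yaw": the turn about the tool's z in units of 1.5 rad (1.0 is 1.5 rad). A call has 1 to 20 rows; each row is the pose to reach, as a shift and turn from the pose commanded when the call began, along the tool's axes at that moment; what a row does not reach only later rows make up. A row lasts 1/8 s, in which the tool goes at most 62.5 mm and 10.7 degrees, less where a joint would pass 70% of its speed; a pose out of reach is approached as far as the arm can. A call with a number of a shift or a turn outside -1 to 1 is refused whole. A call with a gripper value outside its range is refused whole. The fingers move at their own pace and stop on an object; the grip force is fixed at half the most. Time passes only in rows, so rows that repeat a pose let the fingers close. It gives the time, the measured TCP pose, the force, the opening and the grip force at its end, in the units of the state.
- manip.state(): the state, without advancing time (a new reading comes with each control period).
- manip.grab_frame(name): name is "scene" or "top"; returns the picture (420x560x3 uint8, red, green, blue); there is no depth.
- manip.camera_params(name): a dict with "camera_matrix" (3x3 intrinsics, pixels), "extrinsics" (4x4, takes a point from world to camera coordinates). Camera axes: x right, y down, z forward; pixel columns grow to the right and rows downward; lengths in m; the calibration is good to about 2 mm. A picture is of the moment at which its call begins. camera_params takes no time and is no camera call.
- manip.job_done(): hands the job in; it is judged then, once.
The state is a dict: "time": time; "joint_pos": joint angles; "joint_vel": joint speeds; "joint_efforts": joint torques, N m; "tool_pos": TCP position; "tool_rot": TCP orientation; "contact_force": force on the tool from outside, world axes, zero at the start; "ft_torque": the same for the moment, N m; "gripper_width": opening from 0.0 (shut) to 1.0 (fully open); "grasp_force": force on a finger pad.
Only numpy, scipy, OpenCV 4.12 (cv2) and the standard library are available. Lean on these libraries where they do the work, as an engineer would, in place of code of your own. Each camera call takes 0.05 s, during which the arm holds its last target. There are 200 camera calls.

## Working session

There is one attempt and no reset: what is moved stays moved. The work goes in short steps, Python scripts to look and compute and a tool call to move; the robot and the scene stay as the last step left them, time stands still between calls to the robot, and variables do not carry over. Pictures are saved under pics/ and viewed, at most 10 in all, crops included, and the job is handed in when it is done.

Besides the shell and the picture viewer there is one more tool, called after "Call:" as name(argument=value, ...) on one line, values as JSON. send_rows: Moves the arm, as the interface text tells. Shifts and turns lie within -1 to 1; 1 stands for 0.5 m of shift or 1.5 rad of turn. Its arguments: {"type":"object","properties":{"increments":{"type":"array","items":{"type":"object","properties":{"claw":{"type":"number"},"dx":{"type":"number"},"dy":{"type":"number"},"dz":{"type":"number"},"yaw":{"type":"number"}}}}},"required":["increments"]}

```bash
mkdir -p pics; cat > h.py <<'E'
import numpy as np, cv2
from plant import manip
def grab(n,f):
    im=manip.grab_frame(n); cv2.imwrite(f,im[:,:,::-1]); return im
def ray(n,u,v,z):
    p=manip.camera_params(n);K=np.array(p["camera_matrix"]);T=np.array(p["extrinsics"])
    R=T[:3,:3];c=-R.T@T[:3,3];d=R.T@np.linalg.solve(K,[u,v,1.]);return c+d*(z-c[2])/d[2]
def proj(n,X):
    p=manip.camera_params(n);K=np.array(p["camera_matrix"]);T=np.array(p["extrinsics"])
    q=K@(T[:3,:3]@np.array(X)+T[:3,3]);return q[:2]/q[2]
E
python3 - <<'E'
from h import *
grab("top","pics/top0.png");grab("scene","pics/scene0.png")
for n in("top","scene"):
    T=np.array(manip.camera_params(n)["extrinsics"]);print(n,-T[:3,:3].T@T[:3,3],T[:3,:3].round(2).tolist())
s=manip.state();print(s["time"],s["tool_pos"],s["tool_rot"],s["gripper_width"])
E
```

```text
top [ 0.48823809 -0.10920481  1.21491546] [[-0.02, -1.0, -0.02], [-1.0, 0.02, -0.07], [0.07, 0.02, -1.0]]
scene [0.93288329 0.41097527 0.98141489] [[-0.82, 0.58, -0.02], [0.48, 0.66, -0.58], [-0.33, -0.48, -0.81]]
0.1 [ 0.23561189 -0.57820069  0.19318187] [-9.37127034e-04  9.81354821e-01  1.92202586e-01 -5.84854421e-05] 1.0017919459065283
```

View pics/top0.png

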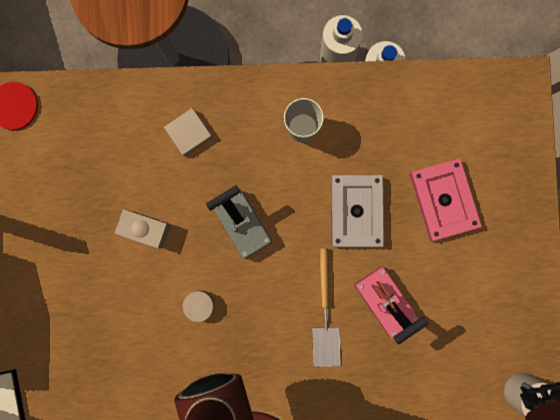

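View pics/scene0.png

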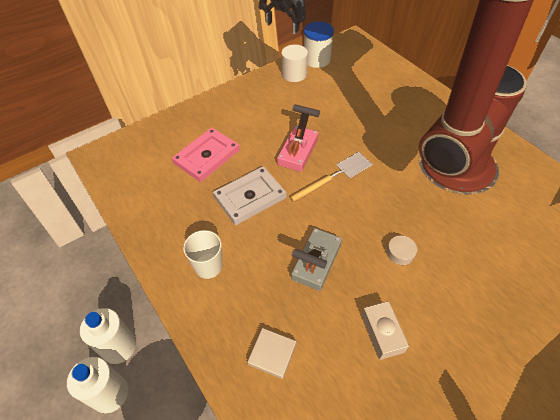

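The top view shows the candidates:
- **Isolators:** grey at (240,222), with its crossbar at (224,198), and pink at (390,305). I choose the grey one.
- **Nests:** aluminium at (357,212) and pink at (446,200). I choose the aluminium one.
- **Plaster pieces:** oblong with relief at (141,229), tile at (188,132), puck at (198,306). I choose the oblong.

The spatula lies at (325,310) and the tub at (303,118).

```bash
python3 - <<'E'
from h import *
im=cv2.imread("pics/top0.png");cv2.imwrite("pics/crop0.png",cv2.resize(im[160:270,105:395],None,fx=2.75,fy=2.75,interpolation=cv2.INTER_CUBIC))
hsv=cv2.cvtColor(im,cv2.COLOR_BGR2HSV)
# low-saturation = not wood
m=((hsv[...,1]<105)&(hsv[...,2]>70)).astype(np.uint8)
for name,(x0,y0,x1,y1),z in [("block",(105,195,180,260),.045),("nest",(325,165,392,256),.024),("iso",(200,180,280,265),.035)]:
    a=np.zeros_like(m);a[y0:y1,x0:x1]=m[y0:y1,x0:x1]
    c=max(cv2.findContours(a,cv2.RETR_EXTERNAL,cv2.CHAIN_APPROX_NONE)[0],key=cv2.contourArea)[:,0]
    P=np.array([ray("top",u,v,z)[:2] for u,v in c],np.float32)
    (cx,cy),(w,h),ang=cv2.minAreaRect(P*1000);print(name,(cx,cy),(w,h),ang,"px",c.mean(0))
    print(cv2.boxPoints(((cx,cy),(w,h),ang)).round(0).tolist())
# dark crossbar
g=(hsv[...,2]<60).astype(np.uint8);a=g*0;a[180:232,200:250]=g[180:232,200:250]
c=max(cv2.findContours(a,cv2.RETR_EXTERNAL,cv2.CHAIN_APPROX_NONE)[0],key=cv2.contourArea)[:,0]
print("dark",c.min(0),c.max(0))
E
```

```text
block (545.8046264648438, 251.89779663085938) (109.84254455566406, 62.75065994262695) 69.95872497558594 px [140.47761194 228.1119403 ]
[[498.0, 211.0], [556.0, 190.0], [594.0, 293.0], [535.0, 314.0]]
nest (576.7908325195312, -261.0083312988281) (120.97884368896484, 169.8539276123047) 88.30876922607422 px [357.0373444 210.6473029]
[[490.0, -319.0], [660.0, -324.0], [663.0, -203.0], [494.0, -198.0]]
iso (548.2777709960938, 14.095840454101562) (139.01028442382812, 78.33293151855469) 30.00473976135254 px [240.73404255 229.79255319]
[[469.0, 13.0], [508.0, -55.0], [628.0, 15.0], [589.0, 83.0]]
dark [207 186] [244 224]
```

View pics/crop0.png

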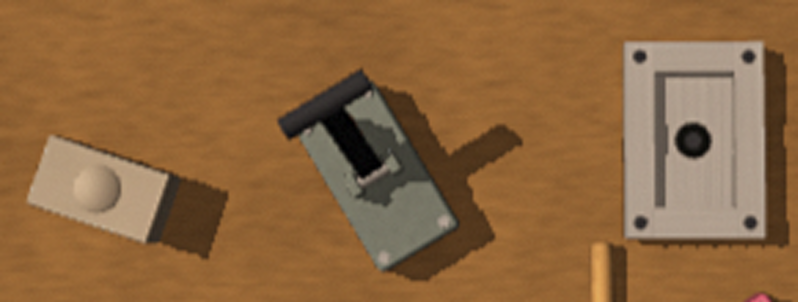

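The crop shows the crossbar at about (223.5,198), over the ON cheeks. The block's relief is at about (140,228) and the empty pocket at about (357,211). The choices hold.

```bash
cat >> h.py <<'E'
def togo(x,y,z,A):
    """shift/turn in move units to reach world xyz with tool x at angle A (deg), from the measured pose"""
    from scipy.spatial.transform import Rotation as Ro
    s=manip.state();q=s["tool_rot"];R=Ro.from_quat([q[1],q[2],q[3],q[0]]).as_matrix()
    d=R.T@(np.array([x,y,z])-s["tool_pos"])/.5
    A0=np.degrees(np.arctan2(R[1,0],R[0,0]));t=-((A-A0+180)%360-180)
    print("A0 %.1f"%A0,"d",d.round(4),"yaw %.4f"%(np.radians(t)/1.5),"t",s["time"],"F",np.round(s["contact_force"],1),"w",round(s["gripper_width"],3),"pos",np.round(s["tool_pos"],4))
E
python3 - <<'E'
from h import *
u=105+np.array([278,365,375,290])/2.75;v=160+np.array([120,70,92,140])/2.75
P=np.array([ray("top",a,b,.118) for a,b in zip(u,v)]);print(P.round(3),P.mean(0))
togo(.632,.062,.22,30)
E
```

```text
[[0.593 0.083 0.118]
 [0.631 0.013 0.118]
 [0.614 0.005 0.118]
 [0.577 0.074 0.118]] [0.60363969 0.04373326 0.118     ]
A0 22.2 d [ 1.2172 -0.8868 -0.0517] yaw -0.0912 t 0.1 F [-0.3  0.6 -0.4] w 1.002 pos [ 0.2356 -0.5782  0.1932]
```

Call:
send_rows(increments=[{"dx":0.6,"dy":-0.44,"dz":-0.08,"yaw":-0.05,"claw":1},{"dx":0.6,"dy":-0.44,"dz":-0.08,"yaw":-0.05,"claw":1},{"dx":0.6,"dy":-0.44,"dz":-0.08,"yaw":-0.05,"claw":1},{"dx":0.6,"dy":-0.44,"dz":-0.08,"yaw":-0.05,"claw":1},{"dx":0.6,"dy":-0.44,"dz":-0.08,"yaw":-0.05,"claw":1},{"dx":0.6,"dy":-0.44,"dz":-0.08,"yaw":-0.05,"claw":1},{"dx":0.6,"dy":-0.44,"dz":-0.08,"yaw":-0.05,"claw":1}])

```text
time: 0.98
tool_pos: [0.4323, -0.2588, 0.2347]
tool_rot: [0.0, 0.973, 0.232, 0.0]
contact_force: [-0.4, -0.2, -0.0]
gripper_width: 0.001
grasp_force: 0.0
```

```bash
python3 -c "
from h import *
togo(.632,.062,.22,30)"
```

```text
A0 26.8 d [ 0.646  -0.3922  0.0298] yaw -0.0369 t 0.975 F [-0.4 -0.2 -0. ] w 0.001 pos [ 0.4323 -0.2588  0.2347]
```

Call:
send_rows(increments=[{"dx":0.67,"dy":-0.392,"dz":0,"yaw":-0.037,"claw":1},{"dx":0.67,"dy":-0.392,"dz":0,"yaw":-0.037,"claw":1},{"dx":0.67,"dy":-0.392,"dz":0,"yaw":-0.037,"claw":1},{"dx":0.67,"dy":-0.392,"dz":0,"yaw":-0.037,"claw":1},{"dx":0.67,"dy":-0.392,"dz":0,"yaw":-0.037,"claw":1},{"dx":0.67,"dy":-0.392,"dz":0,"yaw":-0.037,"claw":1},{"dx":0.67,"dy":-0.392,"dz":0,"yaw":-0.037,"claw":1},{"dx":0.67,"dy":-0.392,"dz":0.08,"yaw":-0.037,"claw":1},{"dx":0.67,"dy":-0.392,"dz":0.16,"yaw":-0.037,"claw":1},{"dx":0.67,"dy":-0.392,"dz":0.25,"yaw":-0.037,"claw":1},{"dx":0.67,"dy":-0.392,"dz":0.25,"yaw":-0.037,"claw":1}])

```text
time: 2.35
tool_pos: [0.6392, 0.0611, 0.1038]
tool_rot: [-0.001, 0.967, 0.255, -0.005]
contact_force: [-0.1, -0.9, -0.0]
gripper_width: 0.001
grasp_force: 0.0
```

```bash
python3 -c "
from h import *
togo(.5535-.02*.866,.0165-.02*.5-.0015,.108,30)"
```

```text
A0 29.5 d [-0.2346 -0.0039 -0.0062] yaw -0.0054 t 2.35 F [-0.1 -0.9 -0. ] w 0.001 pos [0.6392 0.0611 0.1038]
```

Call:
send_rows(increments=[{"dx":-0.03,"claw":1},{"dx":-0.06,"claw":1},{"dx":-0.09,"claw":1},{"dx":-0.12,"claw":1},{"dx":-0.15,"claw":1},{"dx":-0.18,"claw":1},{"dx":-0.21,"claw":1},{"dx":-0.24,"claw":1},{"dx":-0.24,"claw":1},{"dx":-0.24,"claw":1},{"dx":-0.2,"dz":-0.1,"claw":1},{"dx":-0.2,"dz":-0.2,"claw":1},{"dx":-0.2,"dz":-0.3,"claw":-1}])

```text
invalid input
```

```bash
python3 -c "
from h import *
togo(.546,.252,.16,70)
grab('scene','pics/s1.png')
im=cv2.imread('pics/s1.png');cv2.imwrite('pics/s1c.png',cv2.resize(im[130:370,220:440],None,fx=2,fy=2))"
```

```text
A0 29.5 d [ 0.025  -0.4245 -0.1106] yaw -0.4708 t 2.35 F [-0.1 -0.9 -0. ] w 0.001 pos [0.6392 0.0611 0.1038]
```

View pics/s1c.png

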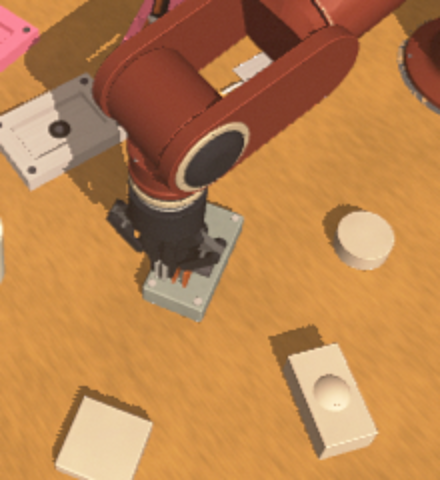

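The call was refused because every row needs all its keys. The picture shows the gripper just beyond the crossbar at crop (165,245), with the handle still ON.

Call:
send_rows(increments=[{"dx":-0.03,"dy":0,"dz":0,"yaw":0,"claw":1},{"dx":-0.06,"dy":0,"dz":0,"yaw":0,"claw":1},{"dx":-0.09,"dy":0,"dz":0,"yaw":0,"claw":1},{"dx":-0.12,"dy":0,"dz":0,"yaw":0,"claw":1},{"dx":-0.15,"dy":0,"dz":0,"yaw":0,"claw":1},{"dx":-0.18,"dy":0,"dz":0,"yaw":0,"claw":1},{"dx":-0.21,"dy":0,"dz":0,"yaw":0,"claw":1},{"dx":-0.24,"dy":0,"dz":0,"yaw":0,"claw":1},{"dx":-0.24,"dy":0,"dz":0,"yaw":0,"claw":1},{"dx":-0.24,"dy":0,"dz":0,"yaw":0,"claw":1},{"dx":-0.2,"dy":0,"dz":-0.1,"yaw":0,"claw":1},{"dx":-0.2,"dy":0,"dz":-0.2,"yaw":0,"claw":1},{"dx":-0.2,"dy":0,"dz":-0.3,"yaw":0,"claw":-1}])

```text
time: 4.03
tool_pos: [0.5567, 0.0138, 0.2608]
tool_rot: [-0.0, 0.967, 0.256, 0.0]
contact_force: [-0.0, -1.2, 0.3]
gripper_width: 0.199
grasp_force: 0.0
```

```bash
python3 -c "
from h import *
togo(.546,.252,.16,70)"
```

```text
A0 29.7 d [ 0.2173 -0.4245  0.2017] yaw -0.4691 t 4.025 F [-0.  -1.2  0.3] w 0.199 pos [0.5567 0.0138 0.2608]
```

Call:
send_rows(increments=[{"dx":0.217,"dy":-0.425,"dz":0,"yaw":-0.469,"claw":-1},{"dx":0.217,"dy":-0.425,"dz":0,"yaw":-0.469,"claw":-1},{"dx":0.217,"dy":-0.425,"dz":0,"yaw":-0.469,"claw":-1},{"dx":0.217,"dy":-0.425,"dz":0.2,"yaw":-0.469,"claw":-1},{"dx":0.217,"dy":-0.425,"dz":0.2,"yaw":-0.469,"claw":-1},{"dx":0.217,"dy":-0.425,"dz":0.2,"yaw":-0.469,"claw":-1},{"dx":0.217,"dy":-0.425,"dz":0.2,"yaw":-0.469,"claw":-1}])

```text
time: 4.9
tool_pos: [0.5466, 0.2517, 0.1609]
tool_rot: [0.0, 0.819, 0.573, 0.001]
contact_force: [-0.1, -0.8, 0.0]
gripper_width: 1.003
grasp_force: 0.0
```

```bash
python3 -c "
from h import *
togo(.546,.252,.016,70)
a=grab('scene','pics/s2.png');b=grab('top','pics/t2.png')
a=a[150:400,220:440,::-1];b=b[150:320,90:290,::-1]
cv2.imwrite('pics/c2.png',np.hstack([cv2.resize(a,(440,500)),cv2.resize(np.pad(b,((0,57),(0,0),(0,0)))[:,:160],(352,500))]))"
```

```text
A0 70.0 d [-2.000e-04 -1.800e-03  2.898e-01] yaw -0.0006 t 4.9 F [-0.1 -0.8  0. ] w 1.003 pos [0.5466 0.2517 0.1609]
```

View pics/c2.png

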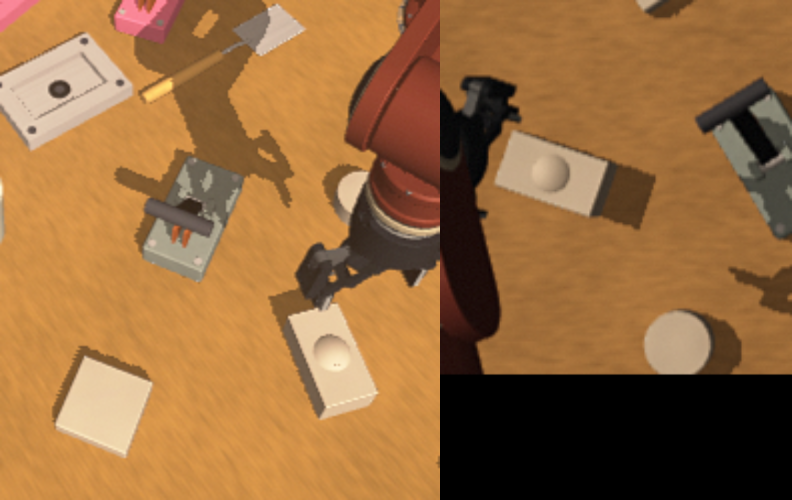

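The handle still leans ON, with its crossbar at about the same pixel (224,198) as before. The gripper is near the block at crop (320,280). The push either failed or the handle came back, so I'll repeat it and look midway.

```bash
python3 -c "
from h import *
for P in [(.6063,.047,.116),(.5007,-.014,.116),(.5535,.0165,.14),(.546,.252,.16)]: print(P,proj('top',P).round(),proj('scene',P).round())
togo(.5535+.1*.866,.0165+.1*.5-.0015,.22,30)"
```

```text
(0.6063, 0.047, 0.116) [223. 197.] [309. 259.]
(0.5007, -0.014, 0.116) [251. 244.] [328. 219.]
(0.5535, 0.0165, 0.14) [235. 220.] [319. 233.]
(0.546, 0.252, 0.16) [124. 226.] [396. 305.]
A0 69.9 d [-0.2863  0.3027 -0.1148] yaw 0.4642 t 5.0 F [-0.7 -0.9 -0.1] w 0.998 pos [0.5474 0.2515 0.1624]
```

Call:
send_rows(increments=[{"dx":-0.286,"dy":0.303,"dz":-0.12,"yaw":0.464,"claw":1},{"dx":-0.286,"dy":0.303,"dz":-0.12,"yaw":0.464,"claw":1},{"dx":-0.286,"dy":0.303,"dz":-0.12,"yaw":0.464,"claw":1},{"dx":-0.286,"dy":0.303,"dz":-0.12,"yaw":0.464,"claw":1},{"dx":-0.286,"dy":0.303,"dz":-0.12,"yaw":0.464,"claw":1},{"dx":-0.286,"dy":0.303,"dz":0.0,"yaw":0.464,"claw":1},{"dx":-0.286,"dy":0.303,"dz":0.12,"yaw":0.464,"claw":1},{"dx":-0.286,"dy":0.303,"dz":0.12,"yaw":0.464,"claw":1}])

```text
time: 6.0
tool_pos: [0.6339, 0.0661, 0.0936]
tool_rot: [-0.002, 0.966, 0.26, -0.005]
contact_force: [-1.4, 0.1, -0.3]
gripper_width: -0.001
grasp_force: 0.0
```

Call:
send_rows(increments=[{"dx":-0.03,"dy":0,"dz":0,"yaw":0,"claw":1},{"dx":-0.06,"dy":0,"dz":0,"yaw":0,"claw":1},{"dx":-0.09,"dy":0,"dz":0,"yaw":0,"claw":1},{"dx":-0.12,"dy":0,"dz":0,"yaw":0,"claw":1},{"dx":-0.12,"dy":0,"dz":0,"yaw":0,"claw":1}])

```text
time: 6.62
tool_pos: [0.586, 0.0348, 0.0997]
tool_rot: [0.0, 0.966, 0.259, 0.0]
contact_force: [-0.5, 1.0, -0.0]
gripper_width: 0.002
grasp_force: 0.0
```

```bash
python3 -c "
from h import *
togo(.5535-.03*.866,.0165-.03*.5-.0015,.1,30)
a=grab('scene','pics/s3.png')[190:310,240:390,::-1];b=grab('top','pics/t3.png')[150:270,170:290,::-1]
cv2.imwrite('pics/c3.png',cv2.resize(np.hstack([a,b]),None,fx=2.9,fy=2.9))"
```

```text
A0 30.0 d [-0.1362  0.0017 -0.0007] yaw 0.0002 t 6.625 F [-0.5  1.  -0. ] w 0.002 pos [0.586  0.0348 0.0997]
```

View pics/c3.png

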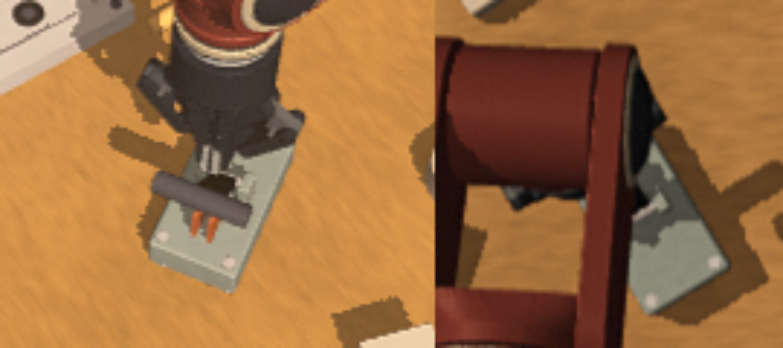

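```bash
python3 -c "
from h import *
for z in (.08,.1,.12,.14,.16,.18): 
  p=proj('scene',(.586,.0348,z)); print(z,p.round(1),((p-[240,190])*2.9).round())
  p=proj('scene',(.62,.055,z)); print('    other',((p-[240,190])*2.9).round())
a=cv2.imread('pics/s3.png')[205:275,270:350];cv2.imwrite('pics/c4.png',cv2.resize(a,None,fx=8,fy=8,interpolation=cv2.INTER_CUBIC))"
```

```text
0.08 [311.7 258.4] [208. 198.]
    other [190. 238.]
0.1 [312.1 254.1] [209. 186.]
    other [191. 226.]
0.12 [312.6 249.8] [210. 173.]
    other [192. 214.]
0.14 [313.  245.3] [212. 160.]
    other [193. 201.]
0.16 [313.4 240.6] [213. 147.]
    other [194. 188.]
0.18 [313.9 235.8] [214. 133.]
    other [195. 174.]
```

View pics/c4.png

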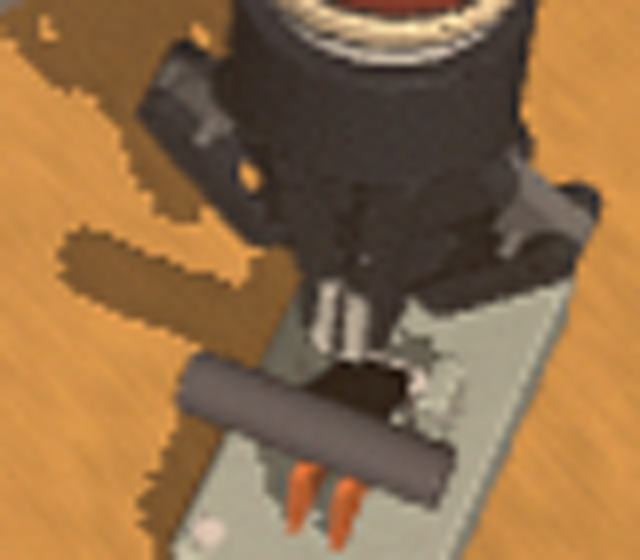

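The close crop shows the shut fingertips at about px (314,250), behind the bar on the hinge side. They end about 20 mm higher than the reported TCP, so both sweeps skimmed over the crossbar. I'll push again lower down.

Call:
send_rows(increments=[{"dx":0,"dy":0,"dz":-0.1,"yaw":0,"claw":1},{"dx":0,"dy":0,"dz":-0.2,"yaw":0,"claw":1},{"dx":0,"dy":0,"dz":-0.2,"yaw":0,"claw":1},{"dx":0.1,"dy":0,"dz":-0.2,"yaw":0,"claw":1},{"dx":0.14,"dy":0,"dz":-0.2,"yaw":0,"claw":1},{"dx":0.14,"dy":0,"dz":-0.12,"yaw":0,"claw":1},{"dx":0.14,"dy":0,"dz":-0.04,"yaw":0,"claw":1},{"dx":0.14,"dy":0,"dz":0.044,"yaw":0,"claw":1},{"dx":0.14,"dy":0,"dz":0.044,"yaw":0,"claw":1}])

```text
time: 7.85
tool_pos: [0.6432, 0.0707, 0.0711]
tool_rot: [-0.002, 0.966, 0.259, -0.005]
contact_force: [-0.2, -0.8, 0.0]
gripper_width: 0.001
grasp_force: 0.0
```

Call:
send_rows(increments=[{"dx":-0.03,"dy":0,"dz":0,"yaw":0,"claw":1},{"dx":-0.06,"dy":0,"dz":0,"yaw":0,"claw":1},{"dx":-0.08,"dy":0,"dz":0,"yaw":0,"claw":1},{"dx":-0.1,"dy":0,"dz":-0.01,"yaw":0,"claw":1},{"dx":-0.12,"dy":0,"dz":-0.02,"yaw":0,"claw":1}])

```text
time: 8.48
tool_pos: [0.6029, 0.0427, 0.0969]
tool_rot: [0.0, 0.966, 0.259, 0.011]
contact_force: [7.2, 9.7, 15.4]
gripper_width: 0.0
grasp_force: 8.7
```

```bash
python3 -c "
from h import *
togo(.5535-.03*.866,.0165-.03*.5-.0015,.1,30)
a=grab('scene','pics/s5.png')[190:310,240:390,::-1];b=grab('top','pics/t5.png')[150:270,170:290,::-1]
cv2.imwrite('pics/c5.png',cv2.resize(np.hstack([a,b]),None,fx=2.9,fy=2.9))"
```

```text
A0 30.1 d [-0.1731 -0.0014 -0.0099] yaw 0.0006 t 8.475 F [ 7.2  9.7 15.4] w 0.0 pos [0.6029 0.0427 0.0969]
```

View pics/c5.png

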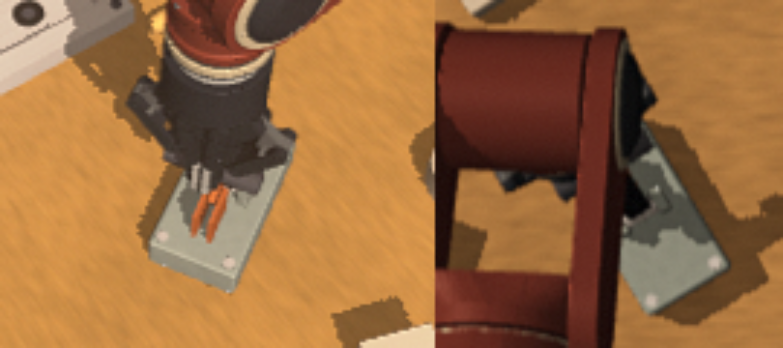

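The crossbar has left the ON end. The copper cheeks at crop (208,212) are bare, and the fingers now push at about 10–15 N. I carry on past upright.

Call:
send_rows(increments=[{"dx":-0.02,"dy":0,"dz":-0.01,"yaw":0,"claw":1},{"dx":-0.045,"dy":0,"dz":-0.02,"yaw":0,"claw":1},{"dx":-0.07,"dy":0,"dz":-0.02,"yaw":0,"claw":1},{"dx":-0.095,"dy":0,"dz":-0.02,"yaw":0,"claw":1},{"dx":-0.12,"dy":0,"dz":-0.02,"yaw":0,"claw":1},{"dx":-0.145,"dy":0,"dz":-0.02,"yaw":0,"claw":1},{"dx":-0.16,"dy":0,"dz":-0.02,"yaw":0,"claw":1},{"dx":-0.16,"dy":0,"dz":-0.02,"yaw":0,"claw":1}])

```text
time: 9.57
tool_pos: [0.5257, 0.0001, 0.097]
tool_rot: [-0.0, 0.966, 0.259, -0.0]
contact_force: [-0.1, 0.3, -0.3]
gripper_width: 0.002
grasp_force: 0.0
```

Call:
send_rows(increments=[{"dx":0,"dy":0,"dz":-0.1,"yaw":0,"claw":1},{"dx":0,"dy":0,"dz":-0.2,"yaw":0,"claw":1},{"dx":0,"dy":0,"dz":-0.3,"yaw":0,"claw":-1},{"dx":0.217,"dy":-0.425,"dz":-0.3,"yaw":-0.469,"claw":-1},{"dx":0.217,"dy":-0.425,"dz":-0.3,"yaw":-0.469,"claw":-1},{"dx":0.217,"dy":-0.425,"dz":-0.3,"yaw":-0.469,"claw":-1},{"dx":0.217,"dy":-0.425,"dz":-0.3,"yaw":-0.469,"claw":-1},{"dx":0.217,"dy":-0.425,"dz":-0.3,"yaw":-0.469,"claw":-1},{"dx":0.217,"dy":-0.425,"dz":-0.3,"yaw":-0.469,"claw":-1}])

```text
time: 10.7
tool_pos: [0.5138, 0.2386, 0.247]
tool_rot: [0.0, 0.817, 0.576, -0.0]
contact_force: [0.4, 0.3, -0.1]
gripper_width: 1.002
grasp_force: 0.0
```

```bash
python3 -c "
from h import *
togo(.546,.252,.1,70)
a=grab('scene','pics/s6.png')[170:360,240:440,::-1];b=grab('top','pics/t6.png')[150:340,90:290,::-1]
cv2.imwrite('pics/c6.png',cv2.resize(np.hstack([a,b]),None,fx=2,fy=2))"
```

```text
A0 70.4 d [0.0472 0.0517 0.294 ] yaw 0.0043 t 10.7 F [ 0.4  0.3 -0.1] w 1.002 pos [0.5138 0.2386 0.247 ]
```

View pics/c6.png

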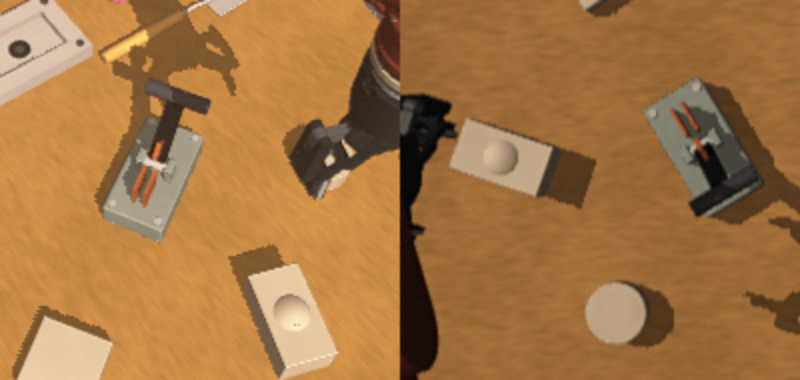

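The handle is OFF: the crossbar sits at top px (252,245), as predicted for OFF. The block is unmoved at about (140,228). Next I straddle the block with open fingers and touch the bench gently to find the true tip height.

Call:
send_rows(increments=[{"dx":0.047,"dy":0.052,"dz":0,"yaw":0.004,"claw":-1},{"dx":0.047,"dy":0.052,"dz":0.1,"yaw":0.004,"claw":-1},{"dx":0.047,"dy":0.052,"dz":0.2,"yaw":0.004,"claw":-1},{"dx":0.047,"dy":0.052,"dz":0.294,"yaw":0.004,"claw":-1},{"dx":0.047,"dy":0.052,"dz":0.294,"yaw":0.004,"claw":-1},{"dx":0.047,"dy":0.052,"dz":0.294,"yaw":0.004,"claw":-1}])

```text
time: 11.55
tool_pos: [0.5476, 0.2516, 0.1026]
tool_rot: [0.0, 0.819, 0.573, 0.001]
contact_force: [-0.6, 0.9, 1.1]
gripper_width: 0.997
grasp_force: 0.0
```

```bash
python3 -c "
from h import *
togo(.546,.252,.03,70)"
```

```text
A0 70.0 d [-0.0007 -0.0036  0.1451] yaw -0.0005 t 11.55 F [-0.6  0.9  1.1] w 0.997 pos [0.5476 0.2516 0.1026]
```

Call:
send_rows(increments=[{"dx":-0.001,"dy":-0.003,"dz":0.05,"yaw":0,"claw":-1},{"dx":-0.001,"dy":-0.003,"dz":0.1,"yaw":0,"claw":-1},{"dx":-0.001,"dy":-0.003,"dz":0.14,"yaw":0,"claw":-1},{"dx":-0.001,"dy":-0.003,"dz":0.16,"yaw":0,"claw":-1},{"dx":-0.001,"dy":-0.003,"dz":0.16,"yaw":0,"claw":-1}])

```text
time: 12.18
tool_pos: [0.5446, 0.252, 0.0204]
tool_rot: [-0.0, 0.819, 0.574, -0.0]
contact_force: [0.2, -0.9, -0.6]
gripper_width: 0.996
grasp_force: 0.0
```

Call:
send_rows(increments=[{"dx":0,"dy":0,"dz":0.01,"yaw":0,"claw":-1},{"dx":0,"dy":0,"dz":0.016,"yaw":0,"claw":-1},{"dx":0,"dy":0,"dz":0.02,"yaw":0,"claw":-1},{"dx":0,"dy":0,"dz":0.02,"yaw":0,"claw":-1}])

```text
time: 12.68
tool_pos: [0.5444, 0.252, 0.0102]
tool_rot: [-0.0, 0.819, 0.574, -0.0]
contact_force: [0.2, 0.3, -0.2]
gripper_width: 0.999
grasp_force: 0.0
```

```bash
python3 -c "
from h import *
togo(.546,.252,.0,70)"
```

```text
A0 70.0 d [0.001  0.003  0.0205] yaw 0.0004 t 12.675 F [ 0.2  0.3 -0.2] w 0.999 pos [0.5444 0.252  0.0102]
```

Call:
send_rows(increments=[{"dx":0.001,"dy":0.003,"dz":0.008,"yaw":0,"claw":-1},{"dx":0.001,"dy":0.003,"dz":0.014,"yaw":0,"claw":-1},{"dx":0.001,"dy":0.003,"dz":0.018,"yaw":0,"claw":-1},{"dx":0.001,"dy":0.003,"dz":0.018,"yaw":0,"claw":-1}])

```text
time: 13.18
tool_pos: [0.5458, 0.2519, 0.001]
tool_rot: [-0.0, 0.819, 0.574, -0.0]
contact_force: [0.1, 0.8, 0.4]
gripper_width: 0.997
grasp_force: 0.0
```

Call:
send_rows(increments=[{"dx":0,"dy":0,"dz":0.004,"yaw":0,"claw":-1},{"dx":0,"dy":0,"dz":0.008,"yaw":0,"claw":-1},{"dx":0,"dy":0,"dz":0.01,"yaw":0,"claw":-1}])

```text
time: 13.55
tool_pos: [0.546, 0.252, -0.0039]
tool_rot: [-0.0, 0.819, 0.574, -0.0]
contact_force: [-0.4, -0.3, 1.1]
gripper_width: 1.002
grasp_force: 0.0
```

Call:
send_rows(increments=[{"dx":0,"dy":0,"dz":0.004,"yaw":0,"claw":-1},{"dx":0,"dy":0,"dz":0.008,"yaw":0,"claw":-1},{"dx":0,"dy":0,"dz":0.01,"yaw":0,"claw":-1}])

```text
time: 13.92
tool_pos: [0.5459, 0.252, -0.0089]
tool_rot: [-0.0, 0.819, 0.574, -0.0]
contact_force: [-0.9, 0.2, 0.0]
gripper_width: 0.998
grasp_force: 0.0
```

Call:
send_rows(increments=[{"dx":0,"dy":0,"dz":0.004,"yaw":0,"claw":-1},{"dx":0,"dy":0,"dz":0.006,"yaw":0,"claw":-1},{"dx":0,"dy":0,"dz":0.008,"yaw":0,"claw":-1}])

```text
time: 14.3
tool_pos: [0.5461, 0.252, -0.0128]
tool_rot: [0.0, 0.819, 0.574, -0.0]
contact_force: [0.1, 0.3, 0.3]
gripper_width: 1.005
grasp_force: 0.0
```

Call:
send_rows(increments=[{"dx":0,"dy":0,"dz":0.002,"yaw":0,"claw":-1},{"dx":0,"dy":0,"dz":0.004,"yaw":0,"claw":-1},{"dx":0,"dy":0,"dz":0.006,"yaw":0,"claw":-1}])

```text
time: 14.68
tool_pos: [0.5461, 0.252, -0.0157]
tool_rot: [0.0, 0.819, 0.574, 0.0]
contact_force: [0.4, -0.2, -0.3]
gripper_width: 0.999
grasp_force: 0.0
```

Call:
send_rows(increments=[{"dx":0,"dy":0,"dz":0.003,"yaw":0,"claw":-1},{"dx":0,"dy":0,"dz":0.005,"yaw":0,"claw":-1},{"dx":0,"dy":0,"dz":0.006,"yaw":0,"claw":-1}])

```text
time: 15.05
tool_pos: [0.546, 0.252, -0.0188]
tool_rot: [-0.0, 0.819, 0.574, -0.0]
contact_force: [0.7, 0.6, -0.8]
gripper_width: 0.999
grasp_force: 0.0
```

```bash
python3 -c "
from h import *
togo(.546,.252,-.01,70)
a=grab('scene','pics/s7.png')[270:370,340:440,::-1]
cv2.imwrite('pics/c7.png',cv2.resize(a,None,fx=6,fy=6,interpolation=cv2.INTER_CUBIC))
for z in (0,.01,.02,.03):
  for s in (-1,1):
    for e in (-.011,.011):
      P=np.array([.546,.252,z])+s*.0425*np.array([.94,-.342,0])+e*np.array([.342,.94,0]);print(z,s,e,((proj('scene',P)-[340,270])*6).round())
"
```

```text
A0 70.0 d [ 0.     -0.     -0.0176] yaw 0.0004 t 15.05 F [ 0.7  0.6 -0.8] w 0.999 pos [ 0.546   0.252  -0.0188]
0 -1 -0.011 [340. 325.]
0 -1 0.011 [364. 378.]
0 1 -0.011 [135. 383.]
0 1 0.011 [157. 437.]
0.01 -1 -0.011 [345. 316.]
0.01 -1 0.011 [369. 369.]
0.01 1 -0.011 [139. 373.]
0.01 1 0.011 [161. 428.]
0.02 -1 -0.011 [350. 306.]
0.02 -1 0.011 [375. 360.]
0.02 1 -0.011 [143. 364.]
0.02 1 0.011 [165. 419.]
0.03 -1 -0.011 [356. 296.]
0.03 -1 0.011 [381. 350.]
0.03 1 -0.011 [147. 354.]
0.03 1 0.011 [169. 410.]
```

View pics/c7.png

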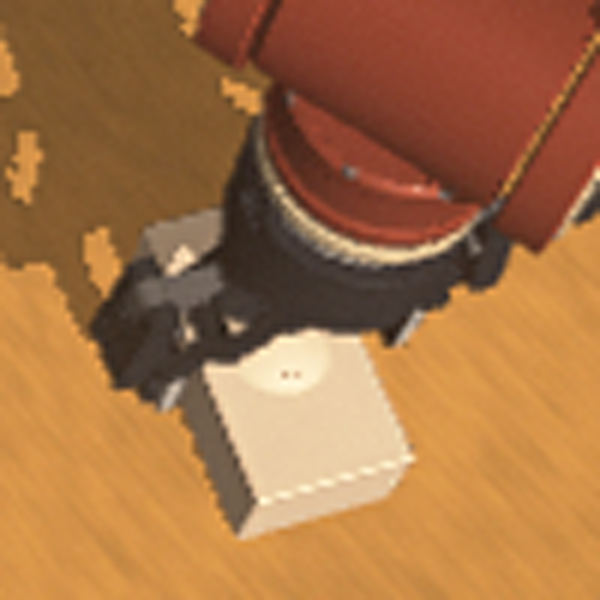

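The left fingertip's lower edge is at crop (163,410) and the right one's at (403,345). Both match a true tip height of about 25–30 mm, beside the block and above the 12 mm that goes into the pocket. That is a good gripping height, so I close here and lift.

Call:
send_rows(increments=[{"dx":0,"dy":0,"dz":0,"yaw":0,"claw":1},{"dx":0,"dy":0,"dz":0,"yaw":0,"claw":1},{"dx":0,"dy":0,"dz":0,"yaw":0,"claw":1},{"dx":0,"dy":0,"dz":0,"yaw":0,"claw":1},{"dx":0,"dy":0,"dz":0,"yaw":0,"claw":1},{"dx":0,"dy":0,"dz":0,"yaw":0,"claw":1}])

```text
time: 15.85
tool_pos: [0.5464, 0.2521, -0.0183]
tool_rot: [0.0, 0.819, 0.574, 0.0]
contact_force: [0.1, -1.0, 3.5]
gripper_width: 0.709
grasp_force: 68.9
```

```bash
python3 -c "
from h import *
togo(.546,.252,.24,70)"
```

```text
A0 70.0 d [-3.000e-04 -4.000e-04 -5.166e-01] yaw 0.0003 t 15.85 F [ 0.1 -1.   3.5] w 0.709 pos [ 0.5464  0.2521 -0.0183]
```

Call:
send_rows(increments=[{"dx":0,"dy":0,"dz":-0.02,"yaw":0,"claw":1},{"dx":0,"dy":0,"dz":-0.06,"yaw":0,"claw":1},{"dx":0,"dy":0,"dz":-0.13,"yaw":0,"claw":1},{"dx":0,"dy":0,"dz":-0.21,"yaw":0,"claw":1},{"dx":0,"dy":0,"dz":-0.3,"yaw":0,"claw":1},{"dx":0,"dy":0,"dz":-0.4,"yaw":0,"claw":1},{"dx":0,"dy":0,"dz":-0.48,"yaw":0,"claw":1},{"dx":0,"dy":0,"dz":-0.52,"yaw":0,"claw":1},{"dx":0,"dy":0,"dz":-0.52,"yaw":0,"claw":1}])

```text
time: 16.98
tool_pos: [0.5466, 0.2522, 0.243]
tool_rot: [0.0, 0.819, 0.574, 0.001]
contact_force: [0.2, -0.7, -3.6]
gripper_width: 0.712
grasp_force: 68.4
```

```bash
python3 -c "
from h import *
togo(.577,-.261,.24,-1.7)"
```

```text
A0 70.0 d [-0.9439  0.4075  0.0053] yaw 0.8347 t 16.975 F [ 0.2 -0.7 -3.6] w 0.712 pos [0.5466 0.2522 0.243 ]
```

Call:
send_rows(increments=[{"dx":-0.05,"dy":0.02,"dz":0,"yaw":0.04,"claw":1},{"dx":-0.13,"dy":0.056,"dz":0,"yaw":0.11,"claw":1},{"dx":-0.22,"dy":0.095,"dz":0,"yaw":0.19,"claw":1},{"dx":-0.31,"dy":0.134,"dz":0,"yaw":0.27,"claw":1},{"dx":-0.4,"dy":0.173,"dz":0,"yaw":0.35,"claw":1},{"dx":-0.49,"dy":0.21,"dz":0,"yaw":0.43,"claw":1},{"dx":-0.58,"dy":0.25,"dz":0,"yaw":0.51,"claw":1},{"dx":-0.67,"dy":0.29,"dz":0,"yaw":0.59,"claw":1},{"dx":-0.76,"dy":0.328,"dz":0,"yaw":0.67,"claw":1},{"dx":-0.85,"dy":0.367,"dz":0,"yaw":0.75,"claw":1},{"dx":-0.91,"dy":0.393,"dz":0,"yaw":0.8,"claw":1},{"dx":-0.944,"dy":0.407,"dz":0,"yaw":0.835,"claw":1},{"dx":-0.944,"dy":0.407,"dz":0,"yaw":0.835,"claw":1},{"dx":-0.944,"dy":0.407,"dz":0,"yaw":0.835,"claw":1}])

```text
time: 18.73
tool_pos: [0.576, -0.2599, 0.2404]
tool_rot: [-0.001, 1.0, -0.014, -0.001]
contact_force: [-1.0, -0.1, -2.3]
gripper_width: 0.71
grasp_force: 68.2
```

```bash
python3 -c "
from h import *
togo(.577,-.261,.03,-1.7)
im=grab('top','pics/t8.png');print(proj('top',(.577,-.261,.26)))"
```

```text
A0 -1.7 d [0.0026 0.0028 0.4209] yaw 0.0006 t 18.725 F [-1.  -0.1 -2.3] w 0.71 pos [ 0.576  -0.2599  0.2404]
[372.97855188 200.70346863]
```

Call:
send_rows(increments=[{"dx":0.002,"dy":0.003,"dz":0.05,"yaw":0,"claw":1},{"dx":0.002,"dy":0.003,"dz":0.12,"yaw":0,"claw":1},{"dx":0.002,"dy":0.003,"dz":0.2,"yaw":0,"claw":1},{"dx":0.002,"dy":0.003,"dz":0.28,"yaw":0,"claw":1},{"dx":0.002,"dy":0.003,"dz":0.35,"yaw":0,"claw":1},{"dx":0.002,"dy":0.003,"dz":0.4,"yaw":0,"claw":1},{"dx":0.002,"dy":0.003,"dz":0.42,"yaw":0,"claw":1},{"dx":0.002,"dy":0.003,"dz":0.42,"yaw":0,"claw":1}])

```text
time: 19.77
tool_pos: [0.5771, -0.2619, 0.0312]
tool_rot: [-0.0, 1.0, -0.015, -0.0]
contact_force: [-0.2, -0.2, -3.5]
gripper_width: 0.714
grasp_force: 68.1
```

```bash
python3 -c "
from h import *
togo(.577,-.261,-.005,-1.7)"
```

```text
A0 -1.7 d [-0.0002 -0.0018  0.0724] yaw 0.0003 t 19.775 F [-0.2 -0.2 -3.5] w 0.714 pos [ 0.5771 -0.2619  0.0312]
```

Call:
send_rows(increments=[{"dx":0,"dy":-0.0016,"dz":0.02,"yaw":0,"claw":1},{"dx":0,"dy":-0.0016,"dz":0.034,"yaw":0,"claw":1},{"dx":0,"dy":-0.0016,"dz":0.044,"yaw":0,"claw":1},{"dx":0,"dy":-0.0016,"dz":0.05,"yaw":0,"claw":1},{"dx":0,"dy":-0.0016,"dz":0.054,"yaw":0,"claw":1},{"dx":0,"dy":-0.0016,"dz":0.056,"yaw":0,"claw":1}])

```text
time: 20.52
tool_pos: [0.5772, -0.2619, 0.0033]
tool_rot: [0.0, 1.0, -0.015, 0.0]
contact_force: [-0.5, -0.2, -4.8]
gripper_width: 0.715
grasp_force: 68.2
```

Call:
send_rows(increments=[{"dx":0,"dy":0,"dz":0.005,"yaw":0,"claw":1},{"dx":0,"dy":0,"dz":0.01,"yaw":0,"claw":1},{"dx":0,"dy":0,"dz":0.015,"yaw":0,"claw":1},{"dx":0,"dy":0,"dz":0.018,"yaw":0,"claw":1},{"dx":0,"dy":0,"dz":0.018,"yaw":0,"claw":1}])

```text
time: 21.15
tool_pos: [0.577, -0.2618, -0.006]
tool_rot: [-0.0, 1.0, -0.015, -0.0]
contact_force: [-0.1, -0.4, -3.0]
gripper_width: 0.71
grasp_force: 68.2
```

One more millimetre, until the floor carries it.

Call:
send_rows(increments=[{"dx":0,"dy":0,"dz":0.001,"yaw":0,"claw":1},{"dx":0,"dy":0,"dz":0.002,"yaw":0,"claw":1},{"dx":0,"dy":0,"dz":0.002,"yaw":0,"claw":1}])

```text
time: 21.52
tool_pos: [0.5773, -0.262, -0.0063]
tool_rot: [0.0, 1.0, -0.015, 0.0]
contact_force: [-0.8, -0.0, -2.4]
gripper_width: 0.705
grasp_force: 68.5
```

Call:
send_rows(increments=[{"dx":0,"dy":0,"dz":0.001,"yaw":0,"claw":1},{"dx":0,"dy":0,"dz":0.002,"yaw":0,"claw":1},{"dx":0,"dy":0,"dz":0.002,"yaw":0,"claw":1}])

```text
time: 21.9
tool_pos: [0.5775, -0.2621, -0.0063]
tool_rot: [0.0, 1.0, -0.015, 0.0]
contact_force: [-3.9, 1.7, 6.0]
gripper_width: 0.713
grasp_force: 69.3
```

The block is on the floor at the expected height. I release it and rise.

Call:
send_rows(increments=[{"dx":0,"dy":0,"dz":-0.002,"yaw":0,"claw":-1},{"dx":0,"dy":0,"dz":-0.002,"yaw":0,"claw":-1},{"dx":0,"dy":0,"dz":-0.002,"yaw":0,"claw":-1},{"dx":0,"dy":0,"dz":-0.002,"yaw":0,"claw":-1},{"dx":0,"dy":0,"dz":-0.02,"yaw":0,"claw":-1},{"dx":0,"dy":0,"dz":-0.06,"yaw":0,"claw":-1},{"dx":0,"dy":0,"dz":-0.14,"yaw":0,"claw":-1},{"dx":0,"dy":0,"dz":-0.25,"yaw":0,"claw":-1},{"dx":0,"dy":0,"dz":-0.36,"yaw":0,"claw":-1},{"dx":0,"dy":0,"dz":-0.45,"yaw":0,"claw":-1},{"dx":0,"dy":0,"dz":-0.45,"yaw":0,"claw":1}])

```text
time: 23.28
tool_pos: [0.5799, -0.2635, 0.2258]
tool_rot: [0.003, 1.0, -0.015, 0.006]
contact_force: [0.4, -0.5, 0.4]
gripper_width: 0.818
grasp_force: 0.0
```

```bash
python3 -c "
from h import *
togo(.5535-.11*.866,.0165-.11*.5-.0015,.24,30)"
```

```text
A0 -1.7 d [-0.2564 -0.4392 -0.034 ] yaw -0.3691 t 23.275 F [ 0.4 -0.5  0.4] w 0.818 pos [ 0.5799 -0.2635  0.2258]
```

Call:
send_rows(increments=[{"dx":-0.256,"dy":-0.439,"dz":-0.034,"yaw":-0.369,"claw":1},{"dx":-0.256,"dy":-0.439,"dz":-0.034,"yaw":-0.369,"claw":1},{"dx":-0.256,"dy":-0.439,"dz":-0.034,"yaw":-0.369,"claw":1},{"dx":-0.256,"dy":-0.439,"dz":-0.034,"yaw":-0.369,"claw":1},{"dx":-0.256,"dy":-0.439,"dz":-0.034,"yaw":-0.369,"claw":1},{"dx":-0.256,"dy":-0.439,"dz":-0.034,"yaw":-0.369,"claw":1}])

```text
time: 24.02
tool_pos: [0.4557, -0.0385, 0.2343]
tool_rot: [0.0, 0.966, 0.259, 0.0]
contact_force: [0.9, 0.0, 0.5]
gripper_width: 0.006
grasp_force: 0.0
```

```bash
python3 - <<'E'
from h import *
togo(.5535-.11*.866,.0165-.11*.5-.0015,.078,30)
rgb=grab('top','pics/t9.png');im=cv2.imread('pics/t9.png');hsv=cv2.cvtColor(im,cv2.COLOR_BGR2HSV)
print("block top centre, spx", [im[v,u].tolist() for u,v in [(338,190),(357,180),(362,230),(366,205)]])
# block plaster vs nest: more yellow/bright
for P in [(.577,-.262,.057),(.632,-.262,.057),(.632,-.231,.057)]: print(proj('top',P).round(1))
w=im[160:262,325:395].astype(int);yel=(w[...,2]-w[...,0])
m=((yel>28)&(w[...,2]>150)&(hsv[160:262,325:395,1]<105)).astype(np.uint8)
c=max(cv2.findContours(m,cv2.RETR_EXTERNAL,cv2.CHAIN_APPROX_NONE)[0],key=cv2.contourArea)[:,0]+[325,160]
P=np.array([ray("top",u,v,.057)[:2] for u,v in c],np.float32)*1000
print(cv2.minAreaRect(P))
E
```

```text
A0 30.0 d [0.0028 0.0048 0.3127] yaw 0.0003 t 24.025 F [0.9 0.  0.5] w 0.006 pos [ 0.4557 -0.0385  0.2343]
block top centre, spx [[154, 171, 188], [152, 169, 188], [138, 168, 198], [92, 114, 135]]
[359.7 209.2]
[358.9 185.5]
[345.5 185.9]
((574.36767578125, -255.8966064453125), (115.81501770019531, 165.15501403808594), 88.30876159667969)
```

```bash
python3 - <<'E'
from h import *
im=cv2.imread('pics/t9.png');hsv=cv2.cvtColor(im,cv2.COLOR_BGR2HSV)
w=im[165:255,334:385].astype(int);yel=(w[...,2]-w[...,0])
for t in (44,48,52):
  m=((yel>t)&(w[...,2]>150)&(hsv[165:255,334:385,1]<115)).astype(np.uint8)
  c=max(cv2.findContours(m,cv2.RETR_EXTERNAL,cv2.CHAIN_APPROX_NONE)[0],key=cv2.contourArea)[:,0]+[334,165]
  P=np.array([ray("top",u,v,.057)[:2] for u,v in c],np.float32)*1000
  print(t,cv2.minAreaRect(P))
E
```

```text
44 ((577.5716552734375, -260.1212158203125), (60.012298583984375, 106.73455047607422), 88.5238265991211)
48 ((577.572265625, -260.1003112792969), (59.970733642578125, 106.73443603515625), 88.52399444580078)
52 ((576.4072875976562, -260.0476379394531), (59.929805755615234, 104.40017700195312), 88.52635192871094)
```

The block sits at (0.5775, −0.260) against the nest at (0.577, −0.261), with the axes aligned. Now I throw the handle back.

Call:
send_rows(increments=[{"dx":0,"dy":0.004,"dz":0.1,"yaw":0,"claw":1},{"dx":0,"dy":0.004,"dz":0.2,"yaw":0,"claw":1},{"dx":0,"dy":0.004,"dz":0.31,"yaw":0,"claw":1},{"dx":0,"dy":0.004,"dz":0.318,"yaw":0,"claw":1},{"dx":0,"dy":0.004,"dz":0.318,"yaw":0,"claw":1}])

```text
time: 24.7
tool_pos: [0.4578, -0.0412, 0.0765]
tool_rot: [0.0, 0.966, 0.258, 0.0]
contact_force: [0.0, -0.2, 0.3]
gripper_width: 0.003
grasp_force: 0.0
```

Call:
send_rows(increments=[{"dx":0.03,"dy":0,"dz":0,"yaw":0,"claw":1},{"dx":0.06,"dy":0,"dz":0,"yaw":0,"claw":1},{"dx":0.08,"dy":0,"dz":0,"yaw":0,"claw":1},{"dx":0.1,"dy":0,"dz":-0.01,"yaw":0,"claw":1},{"dx":0.12,"dy":0,"dz":-0.02,"yaw":0,"claw":1},{"dx":0.14,"dy":0,"dz":-0.03,"yaw":0,"claw":1},{"dx":0.165,"dy":0,"dz":-0.04,"yaw":0,"claw":1},{"dx":0.19,"dy":0,"dz":-0.04,"yaw":0,"claw":1},{"dx":0.215,"dy":0,"dz":-0.04,"yaw":0,"claw":1},{"dx":0.24,"dy":0,"dz":-0.04,"yaw":0,"claw":1},{"dx":0.265,"dy":0,"dz":-0.04,"yaw":0,"claw":1},{"dx":0.28,"dy":0,"dz":-0.04,"yaw":0,"claw":1},{"dx":0.28,"dy":0,"dz":-0.04,"yaw":0,"claw":1}])

```text
time: 26.32
tool_pos: [0.5784, 0.0299, 0.0952]
tool_rot: [-0.0, 0.966, 0.259, -0.0]
contact_force: [-0.4, 0.6, -0.1]
gripper_width: 0.002
grasp_force: 0.0
```

Call:
send_rows(increments=[{"dx":0,"dy":0,"dz":-0.1,"yaw":0,"claw":1},{"dx":0,"dy":0,"dz":-0.2,"yaw":0,"claw":1},{"dx":0,"dy":0,"dz":-0.32,"yaw":0,"claw":1},{"dx":-0.3,"dy":-0.1,"dz":-0.32,"yaw":0,"claw":1},{"dx":-0.3,"dy":-0.2,"dz":-0.32,"yaw":0,"claw":1},{"dx":-0.3,"dy":-0.3,"dz":-0.32,"yaw":0,"claw":1},{"dx":-0.3,"dy":-0.35,"dz":-0.32,"yaw":0,"claw":1},{"dx":-0.3,"dy":-0.35,"dz":-0.32,"yaw":0,"claw":1}])

```text
time: 27.32
tool_pos: [0.3588, 0.1079, 0.2557]
tool_rot: [0.0, 0.965, 0.261, 0.001]
contact_force: [0.4, -0.4, 0.3]
gripper_width: 0.001
grasp_force: 0.0
```

```bash
python3 - <<'E'
from h import *
grab('top','pics/t10.png');grab('scene','pics/s10.png')
for n,f0,f1 in [('top','top0','t10'),('scene','scene0','s10')]:
  a=cv2.imread(f'pics/{f0}.png');b=cv2.imread(f'pics/{f1}.png')
  for lab,P in [('ON',(.6063,.047,.116)),('OFF',(.5007,-.014,.116))]:
    u,v=proj(n,P).round().astype(int);print(n,lab,a[v,u],b[v,u],np.abs(a[v-10:v+11,u-12:u+13].astype(int)-b[v-10:v+11,u-12:u+13]).mean().round(1))
im=cv2.imread('pics/t10.png');w=im[165:255,334:385].astype(int);hsv=cv2.cvtColor(im,cv2.COLOR_BGR2HSV)
m=((w[...,2]-w[...,0]>46)&(w[...,2]>150)&(hsv[165:255,334:385,1]<115)).astype(np.uint8)
c=max(cv2.findContours(m,cv2.RETR_EXTERNAL,cv2.CHAIN_APPROX_NONE)[0],key=cv2.contourArea)[:,0]+[334,165]
print(cv2.minAreaRect(np.array([ray("top",u,v,.057)[:2] for u,v in c],np.float32)*1000))
E
```

```text
top ON [46 51 53] [47 51 55] 2.7
top OFF [102 119 122] [108 124 127] 4.1
scene ON [ 82  90 102] [ 85  90 105] 1.7
scene OFF [ 68 137 199] [ 72 139 202] 1.8
((577.572509765625, -260.0898742675781), (59.949867248535156, 106.73443603515625), 88.52399444580078)
```

Around the handle, both views match the original ON images pixel for pixel, and the block is still home. I hand the job in.

```bash
python3 -c "
from plant import manip
print(manip.job_done())"
```

```text
the job is handed in; nothing more can be done
None
```

The job is handed in: the handle was thrown to OFF, the block lowered into the pocket and released, and the handle thrown back to ON; camera measurements before hand-in put the block within about 1 mm of the pocket centre and showed the handle back at ON, but no verdict came back.

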